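# Bring the eyepiece round on the parts turntable and stand it on the pad

## Robot

A 7-joint arm with a two-finger parallel gripper is mounted at the origin on a cart in front of the work surface, level with it; the furniture and walls round the work are solid. World frame = base frame: x ahead of the robot, y to its left, z up, the work surface at z = 0. Lengths are in m, angles in degrees, forces in N, time in s.
With the tool pointing down it reaches from about 0.425 to 0.975 m from the base axis. Payload 16.7 kg.
Tool frame: the origin (TCP) lies midway between the tips of the shut fingers; the grasp point (between the pads) lies 19 mm behind it; z points along the fingers, x is the direction in which the jaws open and shut, and the axes are right-handed (so a half turn about z gives the same grasp; the last joint's range is limited). The gripper opens to 85 mm and grips with 20 to 120 N. Pads are 22 mm wide; open, the fingers measure 114 mm over their backs; the gripper's body (76 mm by 85 mm) begins 54 mm behind the grasp point. The pads swing forward as they close: fully open they stand 13 mm farther back than shut.
Start: joints at [-73.023, 24.414, 4.234, 92.017, -1.954, 63.644, -3.845], TCP at [0.291, 0.609, 0.194] pointing down, gripper open.
Joint ranges: [-163.25, 163.25], [-28.42, 122.38], [-70.27, 78.77], [12.13, 141.07], [-58.53, 238.53], [9.26, 117.41], [-156.51, 156.51]. Speed limits (degrees/s): [108.29, 108.29, 136.94, 136.94, 172.46, 172.46, 172.46].

## Interface

Orientations are given as a 3x3 rotation matrix whose columns are the frame's x, y, z axes.
In Python, from rig import robot, cams, look_for, mark_of gives the robot as it stands. The module is installed in compiled form; this text tells all that it offers.
- The arm moves only by the tool carry_out, never from a script. Its arguments are lists of equal length, an entry for each row: "xyz": the shift along the world's x, y, z in mm, a list of three; "turn": the turn, a rotation vector about the world's x, y, z in rad, a list of three; "grip": the gripper command: -1 is fully open, 1 is shut, values between are in proportion. A call has 1 to 5 rows; each row is the pose to reach, as a shift and turn from the pose commanded when the call began; what a row does not reach only later rows make up. A row lasts 1/12 s, in which the tool goes at most 41.7 mm and 7.16 degrees, less where a joint would pass 70% of its speed; a pose out of reach is approached as far as the arm can. A call with a gripper value outside its range is refused whole. The fingers move at their own pace and stop on an object; "force" is the grip in N (left out, the last holds). Time passes only in rows, so rows that repeat a pose let the fingers close. It gives the time, the measured TCP pose, the force and the opening at its end, in the units of the state.
- robot.get_state(): the state, without advancing time (a new reading comes with each control period).
- cams.read_camera(name): name is "scene" or "top" or "wrist"; returns (picture, depth): 480x640x3 uint8, red, green, blue; 480x640 float32, m along the optical axis (not along the pixel's ray), 0 where there is no reading.
- cams.camera_info(name): a dict with "fx", "fy", "cx", "cy" (pixels), "R" (3x3) and "t" (3): a world point X has camera coordinates R X + t. Camera axes: x right, y down, z forward; pixel columns grow to the right and rows downward; lengths in m; the calibration is good to about 2 mm. A picture is of the moment at which its call begins: read the wrist's pose just before it. camera_info takes no time and is no camera call; for the wrist camera it gives the pose at the moment of the call.
- robot.job_done(): hands the job in, once; it reports no verdict.
Trained networks look in the newest picture that a camera, given by its name, has taken for a name from the list of things; names that differ only in an ending like _2 or _b are one class to them, and where a whole thing is asked for, a point or a joint stands for the part that bears it (a point fixed in the world has none). Each returns a list of dicts, best first, with "p" (0 to 1); they miss things now and then, are a little off and sometimes report something else, mostly with a low value. They report only what shows in the picture. A call takes as long as a camera call.
- look_for(thing, camera): "uv" ([column, row] in pixels, amid what is visible of it).
- mark_of(thing, camera): "uv" ([column, row] in pixels: a listed point, or the origin of a listed thing).
The state is a dict: "t": time; "joints": joint angles; "joint_velocities": joint speeds; "tau": joint torques, N m; "eef_pos": TCP position; "tool_rot": TCP orientation; "contact_force": force on the tool from outside, world axes, zero at the start; "ft_torque": the same for the moment, N m; "width": opening from 0.0 (shut) to 1.0 (fully open).
Only numpy, scipy, OpenCV 4.12 (cv2) and the standard library are available. Lean on these libraries where they do the work, as an engineer would, in place of code of your own. Each camera call takes 0.05 s, during which the arm holds its last target.

## Task

Turn the parts turntable by its black centre knob until the black microscope eyepiece stands at the yellow pointer, and let it come to rest there. Then lift the eyepiece out at the pointer and stand it upright on the middle of the orange pad. Leave the largest of the stepped aluminium blocks standing in its pocket on the turntable.

Things in the scene. Friction and masses are not known exactly. Their poses are not given: they have to be found in the camera images.
- turntable: fixed foot of a turntable; origin on its vertical axis at bench height; its -x axis points to the yellow pointer (174-194 mm out, 24 mm high, robot's side). On it turns a blue platter 310 mm across, top 24 mm up, light friction, either way, stays where left. Centre knob: round, black, 40 mm across, 82 to 117 mm above the bench, on a thinner stem; grip it from above, anywhere round its rim.
- eyepiece: microscope eyepiece, round, black with a grey upper part, 47 mm across (lower 40 mm; narrower above), 63 mm tall, 60 g, loose and upright in a platter pocket (foot 24 mm above the bench); grip its black body from above. Origin: centre of its underside, z up. Its centre is 115 mm from the turntable's axis; at the start 40 to 80 degrees to one side of the pointer; at the pointer when on the turntable's -x axis.
- block: the largest light-grey stepped aluminium block, 36x36 mm, 36 mm tall, loose in another pocket, 120 degrees from the eyepiece; stays there. Origin: centre of its underside, z up. Six pockets, 60 degrees apart, are rings 5 mm high above the platter, 54 mm inside, 60 mm outside. Two others hold smaller stepped blocks (26x34x30 mm), one near the pointer at the start, one opposite; two are empty.
- pad: flat orange protective pad, fixed on the bench, 104 mm along its x, 76 mm along its y, 5 mm thick. Origin: centre of its underside. The eyepiece goes on top of it.

How it is judged (in metres and radians):
On the way, in this order (a step that is already met when the one before it is completed fails the run):
1. the eyepiece, standing in its pocket, has been turned to the yellow pointer and is at rest there (25 mm to either side) (x of eyepiece in the frame of turntable between -0.14 and -0.09 m and y of eyepiece in the frame of turntable between -0.025 and 0.025 m and height (world z) of eyepiece below 0.03 m and angle between eyepiece's own z axis and vertical below 0.1 rad and linear speed of eyepiece below 0.02 m/s), for 0.2 s.
2. the eyepiece is lifted out at the pointer (clear of the pocket ring, within 50 mm sideways) (x of eyepiece in the frame of turntable between -0.18 and -0.06 m and y of eyepiece in the frame of turntable between -0.05 and 0.05 m and height (world z) of eyepiece above 0.04 m).
At the end, for the whole second after the job is handed in: The eyepiece stands on the orange pad, upright within 10 degrees, its centre within 36 mm along the pad's length and 25 mm along its width of the pad's centre, released and at rest; the large stepped block stands upright (within 10 degrees) on the turntable, 115 mm from its axis within 25 mm (x of eyepiece in the frame of pad between -0.036 and 0.036 m and y of eyepiece in the frame of pad between -0.025 and 0.025 m and height (world z) of eyepiece below 0.012 m and angle between each of eyepiece, block's own z axis and vertical below 0.17 rad and linear speed of eyepiece below 0.02 m/s and height (world z) of block between 0.015 and 0.035 m and horizontal distance between block and turntable between 0.09 and 0.14 m); the robot touches nothing.
It fails at once if the large stepped block is lifted out of its pocket or knocked over (height (world z) of block above 0.05 m or angle between block's own z axis and vertical above 0.6 rad).
It also fails if it takes over 54 s, if anything falls off the work surface, if the arm or the gripper's body presses on something with over 40 N, if the wrist force passes 120 N, or if a joint passes its speed limit or range.

## Working session

There is one attempt and no reset: what is moved stays moved. The work goes in short steps, Python scripts to look and compute and a tool call to move; the robot and the scene stay as the last step left them, time stands still between calls to the robot, and variables do not carry over. Pictures are saved under pics/ and viewed, and the job is handed in when it is done.

Besides the shell and the picture viewer there is one more tool, called after "Request:" as name(argument=value, ...) on one line, values as JSON. carry_out: Moves the arm, as the interface text tells. Its arguments: {"type":"object","properties":{"xyz":{"type":"array"},"turn":{"type":"array"},"grip":{"type":"array"},"force":{"type":"number"}},"required":["xyz","turn","grip"]}

```bash
mkdir -p pics
cat > h.py <<'E'
import numpy as np, cv2
from rig import robot, cams, look_for, mark_of
def snap(c,fn):
    i=cams.camera_info(c); p,d=cams.read_camera(c); cv2.imwrite('pics/'+fn,p[:,:,::-1]); np.savez('last_'+c,p=p,d=d,R=i['R'],t=i['t'],k=[i['fx'],i['fy'],i['cx'],i['cy']]); return p,d,i
def atz(i,uv,z):
    R=np.array(i['R']);t=np.array(i['t']);r=R.T@np.array([(uv[0]-i['cx'])/i['fx'],(uv[1]-i['cy'])/i['fy'],1]);c=-R.T@t
    return c+r*(z-c[2])/r[2]
def proj(i,X):
    q=np.array(i['R'])@np.array(X)+np.array(i['t']);return [i['fx']*q[0]/q[2]+i['cx'],i['fy']*q[1]/q[2]+i['cy']]
def cloud(i,d):
    v,u=np.mgrid[0:480,0:640];P=np.stack([(u-i['cx'])/i['fx']*d,(v-i['cy'])/i['fy']*d,d],-1)
    return (P-np.array(i['t']))@np.array(i['R'])
E
python3 - <<'E'
from h import *
s=robot.get_state();print(s['t'],s['eef_pos'],np.round(s['tool_rot'],3),s['width'])
for c in ['top','scene']:
    p,d,i=snap(c,c+'0.png');print(c,-np.array(i['R']).T@np.array(i['t']))
    for th,z in [('turntable',.1),('eyepiece',.024),('block',.024),('pad',0)]:
        for r in mark_of(th,c)[:2]: print(th,np.round(r['uv'],1),round(r['p'],2),np.round(atz(i,r['uv'],0 if th=='turntable' else z),4))
print(robot.get_state()['t'])
E
```

```text
0.0 [0.29085539 0.6086163  0.19278988] [[ 0.431  0.902 -0.   ]
 [ 0.902 -0.431 -0.001]
 [-0.001  0.    -1.   ]] 0.998025653146125
top [ 0.47073139 -0.05295612  1.01661019]
eyepiece [302.8 247.9] 0.58 [ 0.5266 -0.0032  0.024 ]
block [215.  250.7] 0.71 [0.5222 0.197  0.024 ]
pad [440.4 277.4] 0.64 [ 0.457  -0.3182  0.    ]
scene [0.02699434 0.57708247 0.57571333]
block [239.9 298.3] 0.79 [0.528  0.1955 0.024 ]
pad [416.8 206.3] 0.69 [ 0.4619 -0.3293  0.    ]
0.5
```

View pics/top0.png

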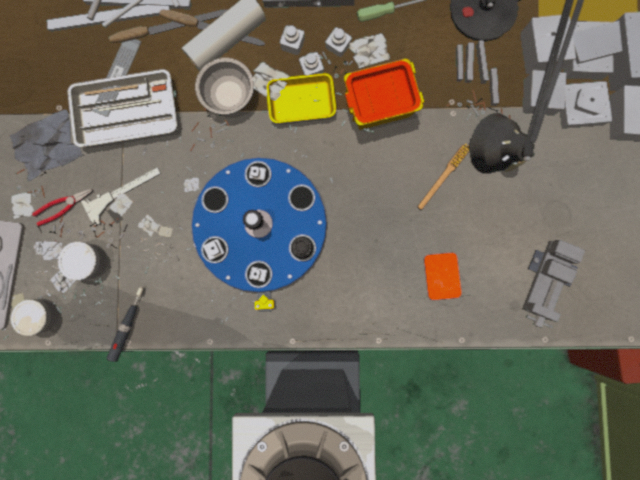

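View pics/scene0.png

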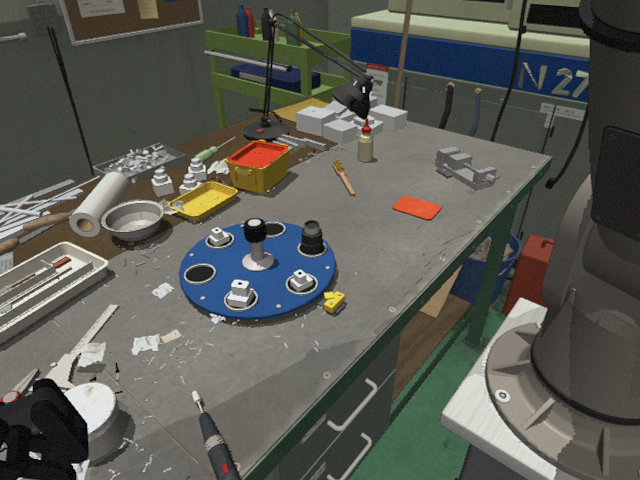

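The top view shows the platter centred near (259,225), eyepiece (302,248), large block (213,249), pointer (264,303) and pad (443,276). The scene view agrees with this layout. Next I'll measure with colour and depth.

Run:
```python
from h import *
def L(c):
    f=np.load('last_%s.npz'%c);k=f['k'];i=dict(fx=k[0],fy=k[1],cx=k[2],cy=k[3],R=f['R'],t=f['t']);return f['p'],f['d'],i
for c in ['top','scene']:
    p,d,i=L(c);P=cloud(i,d);hsv=cv2.cvtColor(p,cv2.COLOR_RGB2HSV)
    ok=(d>0)
    def m(lo,hi):return (cv2.inRange(hsv,lo,hi)>0)
    X=P[...,0];Y=P[...,1];Z=P[...,2]
    blue=m((100,150,60),(120,255,255))&(X>.3)&(X<.85)&(abs(Y)<.3)
    pts=P[blue&ok];print(c,'blue z',np.median(pts[:,2]))
    # refine: rays at z=.024
    vv,uu=np.nonzero(blue);g=np.array([atz(i,(u,v),.024)[:2] for u,v in zip(uu,vv)]).astype(np.float32)
    hull=cv2.convexHull(g.reshape(-1,1,2))[:,0]
    A=np.c_[2*hull,np.ones(len(hull))];s=np.linalg.lstsq(A,(hull**2).sum(1),rcond=None)[0]
    print('circle',s[:2],np.sqrt(s[2]+s[0]**2+s[1]**2))
    C=s[:2]
    rr=np.hypot(X-C[0],Y-C[1])
    k=ok&(rr<.04)&(Z>.095)&(Z<.13);print('knob',k.sum(),P[k].mean(0),P[k].min(0),P[k].max(0))
    w=(rr>.08)&(rr<.15)&ok&(Z>.05)&(Z<.1)
    n,lab,st,ce=cv2.connectedComponentsWithStats(w.astype(np.uint8))
    for j in range(1,n):
        if st[j,4]>15:
            q=P[lab==j];print('obj',st[j,4],ce[j],q.mean(0).round(4),(q.min(0)+q.max(0)).round(4)/2,q[:,2].max().round(3))
    yel=m((20,150,100),(35,255,255))&(rr<.22)&(rr>.15)&(X<C[0]);q=P[yel&ok];print('ptr',len(q),q.mean(0),q.min(0),q.max(0), 'dir', np.degrees(np.arctan2(*(q.mean(0)[:2]-C)[::-1])))
    o=m((3,200,120),(14,255,255))&(X<.6)&(Y<-.2)&(Y>-.45)
    vv,uu=np.nonzero(o);g=np.array([atz(i,(u,v),.005)[:2] for u,v in zip(uu,vv)]).astype(np.float32)
    print('pad',len(g),cv2.minAreaRect(g),np.median(P[o&ok][:,2]))
```

```text
top blue z 0.023970772329494832
circle [0.58317221 0.09789014] 0.15191732695991123
knob 323 [0.5822366  0.09634966 0.11476876] [0.56251756 0.0767316  0.09533485] [0.60441519 0.11730591 0.12202245]
obj 69 [254.85507246 171.13043478] [0.6983 0.102  0.054 ] [0.69805 0.10185 0.05415] 0.057
obj 307 [301.4267101  246.70358306] [ 0.5262 -0.0029  0.0774] [ 0.5272 -0.0026  0.0759] 0.092
obj 132 [213.07575758 247.9469697 ] [0.5264 0.1925 0.0591] [0.5264  0.19315 0.05695] 0.064
obj 71 [255.4084507  273.64788732] [0.4694 0.0997 0.054 ] [0.4697  0.10045 0.05415] 0.058
ptr 197 [0.40343126 0.08539702 0.02128669] [ 0.38956313  0.06321041 -0.00352347] [0.42133908 0.11133537 0.02803091] dir -176.02397908491474
pad 1376 ((0.4606190025806427, -0.3209975063800812), (0.1005837470293045, 0.07252763956785202), 4.757211208343506) 0.004824833652337547
scene blue z 0.022693526607126237
circle [0.57759013 0.10263829] 0.15331248293233185
knob 375 [0.57681983 0.10430633 0.10949259] [0.56113901 0.08122088 0.09513796] [0.60210811 0.12012986 0.11726521]
obj 412 [310.98058252 232.37135922] [0.5208 0.0055 0.0711] [5.259e-01 5.000e-05 6.865e-02] 0.087
obj 50 [216.08 230.64] [0.6969 0.1046 0.0525] [0.6981  0.1033  0.05265] 0.055
obj 78 [299.1025641  273.96153846] [0.4676 0.1021 0.0525] [0.4684  0.10135 0.05245] 0.055
obj 179 [239.5027933 285.4301676] [0.5234 0.1962 0.0571] [0.52575 0.19505 0.0554 ] 0.061
ptr 283 [0.39889179 0.09042014 0.01885098] [0.38807658 0.06489246 0.00507398] [0.42089255 0.11007103 0.02476097] dir -176.08860283748447
pad 43 ((0.45659077167510986, -0.31743186712265015), (0.10042794048786163, 0.07422303408384323), 3.8371832370758057) 0.0029274105162421186
```

Request:
carry_out(xyz=[[20,-35,4],[40,-70,8],[60,-105,12],[80,-140,16],[100,-175,20]], turn=[[0,0,0.04],[0,0,0.08],[0,0,0.12],[0,0,0.16],[0,0,0.2]], grip=[-1,-1,-1,-1,-1])

```text
t: 0.92
eef_pos: [0.3917, 0.4322, 0.2138]
tool_rot: [[0.241, 0.97, 0.0], [0.97, -0.241, 0.0], [0.0, 0.0, -1.0]]
contact_force: [1.7, 0.1, 0.3]
width: 0.997
```

Request:
carry_out(xyz=[[20,-35,0],[40,-70,0],[60,-105,0],[80,-140,0],[100,-175,0]], turn=[[0,0,0.04],[0,0,0.08],[0,0,0.12],[0,0,0.16],[0,0,0.2]], grip=[-1,-1,-1,-1,-1])

```text
t: 1.33
eef_pos: [0.4917, 0.2572, 0.2139]
tool_rot: [[0.044, 0.999, 0.0], [0.999, -0.044, 0.0], [0.0, 0.0, -1.0]]
contact_force: [1.1, 1.1, -0.1]
width: 0.998
```

Request:
carry_out(xyz=[[18,-32,0],[36,-64,0],[54,-96,0],[72,-128,0],[90,-160,0]], turn=[[0,0,0.04],[0,0,0.08],[0,0,0.12],[0,0,0.16],[0,0,0.2]], grip=[-1,-1,-1,-1,-1])

```text
t: 1.75
eef_pos: [0.5817, 0.0973, 0.2138]
tool_rot: [[-0.156, 0.988, 0.0], [0.988, 0.156, 0.0], [0.0, 0.0, -1.0]]
contact_force: [-0.4, 0.7, 0.2]
width: 0.996
```

Run:
```python
from h import *
s=robot.get_state();print(s['t'],s['eef_pos'],np.round(s['tool_rot'],3),s['width'],s['joints'])
p,d,i=snap('wrist','w1.png');P=cloud(i,d)
k=(d>0)&(P[...,2]>.1)&(P[...,2]<.125);n,lab,st,ce=cv2.connectedComponentsWithStats(k.astype(np.uint8))
for j in range(1,n):
    if st[j,4]>200:
        q=P[lab==j];print(st[j],ce[j],q.mean(0),q.min(0),q.max(0))
```

```text
1.75 [0.58169776 0.09729553 0.21377502] [[-0.156  0.988  0.   ]
 [ 0.988  0.156  0.   ]
 [ 0.     0.    -1.   ]] 0.9961253786229132 [-27.86449509  15.59834566  14.77586066 102.65952413  -4.4480111
  62.27920287  87.41063898]
[ 288  189   60   61 2718] [317.60264901 220.0062546 ] [0.58083781 0.09771379 0.11573847] [0.56185009 0.07695903 0.10011315] [0.6027654  0.11915065 0.11953754]
```

Request:
carry_out(xyz=[[0,1,-35],[0,1,-70],[0,1,-105],[0,1,-135],[0,1,-135]], turn=[[0,0,0],[0,0,0],[0,0,0],[0,0,0],[0,0,0]], grip=[-1,-1,-1,-1,-1])

```text
t: 2.22
eef_pos: [0.5777, 0.0994, 0.0734]
tool_rot: [[-0.154, 0.988, -0.007], [0.988, 0.154, -0.002], [-0.001, -0.008, -1.0]]
contact_force: [-2.4, 0.1, -0.2]
width: 1.001
```

Request:
carry_out(xyz=[[0,0,0],[0,0,0],[0,0,0],[0,0,0],[0,0,0]], turn=[[0,0,0],[0,0,0],[0,0,0],[0,0,0],[0,0,0]], grip=[1,1,1,1,1], force=40)

```text
t: 2.63
eef_pos: [0.5818, 0.1002, 0.08]
tool_rot: [[-0.154, 0.988, 0.002], [0.988, 0.154, 0.001], [0.0, 0.002, -1.0]]
contact_force: [0.9, -0.9, -0.2]
width: 0.297
```

Request:
carry_out(xyz=[[0,0,0],[0,0,0],[0,0,0],[0,0,0],[0,0,0]], turn=[[0,0,0],[0,0,0],[0,0,0],[0,0,0],[0,0,0]], grip=[1,1,1,1,1])

```text
t: 3.05
eef_pos: [0.581, 0.1, 0.0785]
tool_rot: [[-0.154, 0.988, -0.0], [0.988, 0.154, -0.0], [-0.0, -0.0, -1.0]]
contact_force: [-0.6, 0.3, 0.0]
width: 0.004
```

The fingers shut completely, so there is no knob between the pads. I'll look before moving again.

Run:
```python
from h import *
s=robot.get_state();print(s['t'],s['eef_pos'],s['width'],s['contact_force'])
a=snap('wrist','w2.png')[0];b=snap('scene','s2.png')[0];c=snap('top','t2.png')[0]
v=np.vstack([cv2.resize(b[130:330,150:400],(750,600))]);cv2.imwrite('pics/s2c.png',v[:,:,::-1])
cv2.imwrite('pics/wt2.png',np.hstack([cv2.resize(a,(400,300)),cv2.resize(c[140:320,160:360],(333,300))])[:,:,::-1])
```

```text
3.05 [0.58103088 0.10000397 0.07850319] 0.004114323159423004 [-0.58633248  0.29003605  0.02762777]
```

View pics/s2c.png

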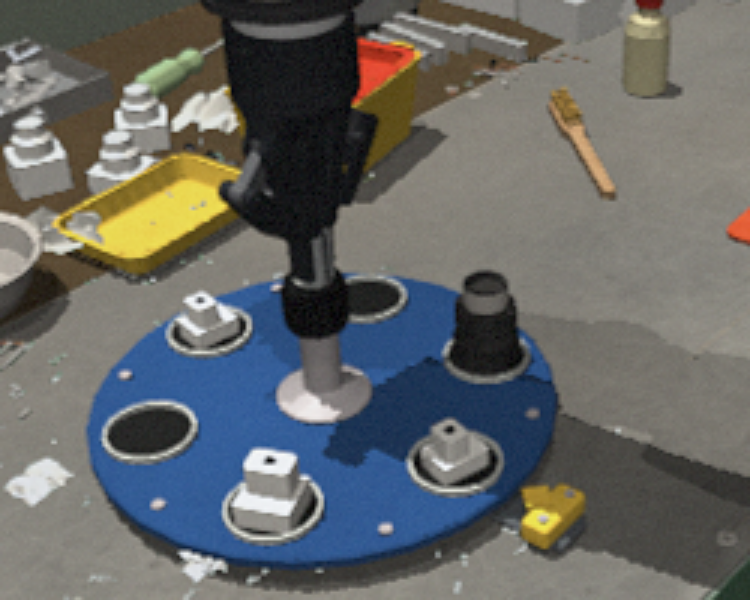

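View pics/wt2.png

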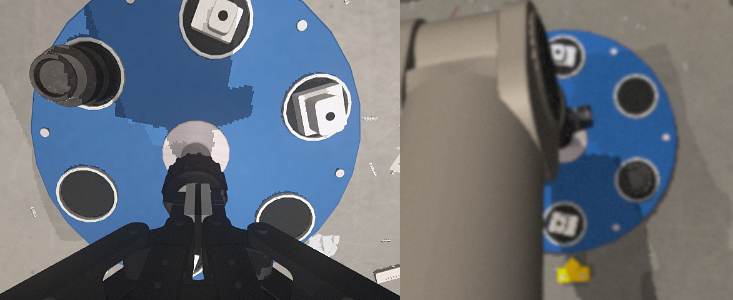

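Run:
```python
from h import *
for c in ['wrist','scene']:
    i=cams.camera_info(c);print(c,-np.array(i['R']).T@np.array(i['t']),[ (n,np.round(proj(i,X),0)) for n,X in [('tcp',(.581,.1,.0785)),('knobtop',(.581,.099,.117)),('tip+38',(.581,.1,.117)),('body',(.581,.1,.15))]])
    f=np.load('last_%s.npz'%c);P=cloud(i,f['d'])
    near=(f['d']>0)&(np.hypot(P[...,0]-.581,P[...,1]-.099)<.06)&(P[...,2]>.05)&(P[...,2]<.16)
    for a in np.arange(.05,.16,.01):
        q=P[near&(P[...,2]>=a)&(P[...,2]<a+.01)]
        if len(q): print(round(a,2),len(q),q.min(0).round(3),q.max(0).round(3))
f=np.load('last_wrist.npz')['p'];cv2.imwrite('pics/w2c.png',cv2.resize(f[180:480,200:440],(640,800))[:600,:,::-1])
```

```text
wrist [0.50507866 0.08809025 0.25934886] [('tcp', array([317., 277.])), ('knobtop', array([314., 317.])), ('tip+38', array([317., 317.])), ('body', array([317., 370.]))]
0.05 235 [0.57  0.085 0.05 ] [0.58  0.108 0.06 ]
0.06 59 [0.57  0.088 0.06 ] [0.575 0.105 0.066]
0.08 244 [0.562 0.077 0.084] [0.583 0.118 0.09 ]
0.09 693 [0.562 0.077 0.09 ] [0.583 0.118 0.1  ]
0.1 921 [0.562 0.077 0.1  ] [0.591 0.119 0.11 ]
0.11 3318 [0.562 0.077 0.11 ] [0.596 0.119 0.12 ]
0.12 729 [0.568 0.085 0.12 ] [0.576 0.112 0.13 ]
0.13 1170 [0.568 0.085 0.13 ] [0.576 0.112 0.14 ]
0.14 1269 [0.568 0.085 0.14 ] [0.576 0.112 0.15 ]
0.15 1785 [0.565 0.078 0.15 ] [0.592 0.12  0.16 ]
scene [0.02699434 0.57708247 0.57571333] [('tcp', array([255., 239.])), ('knobtop', array([254., 222.])), ('tip+38', array([254., 222.])), ('body', array([252., 207.]))]
0.05 55 [0.569 0.093 0.05 ] [0.588 0.113 0.06 ]
0.06 62 [0.569 0.089 0.06 ] [0.591 0.112 0.07 ]
0.07 36 [0.57  0.094 0.07 ] [0.589 0.112 0.078]
0.08 66 [0.561 0.083 0.081] [0.59  0.119 0.09 ]
0.09 96 [0.562 0.084 0.09 ] [0.598 0.122 0.1  ]
0.1 112 [0.561 0.083 0.1  ] [0.6  0.12 0.11]
0.11 142 [0.563 0.08  0.11 ] [0.602 0.119 0.12 ]
0.12 54 [0.568 0.092 0.12 ] [0.584 0.115 0.13 ]
0.13 70 [0.568 0.085 0.13 ] [0.585 0.116 0.14 ]
0.14 72 [0.567 0.085 0.14 ] [0.586 0.116 0.149]
0.15 45 [0.566 0.086 0.15 ] [0.576 0.12  0.16 ]
```

View pics/w2c.png

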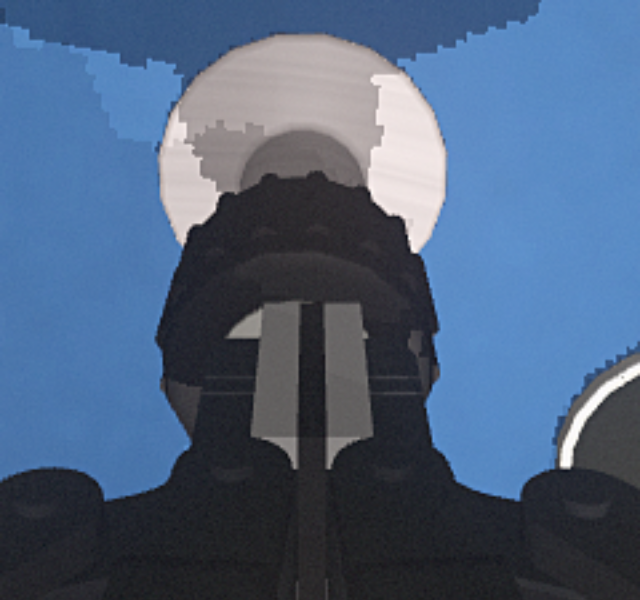

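The wrist view shows the shut fingers ending inside the knob's outline, with their pads meeting its top near crop (310,300). That fits no ordinary grip. I'll make a small test turn to see whether the platter follows.

Request:
carry_out(xyz=[[0,0,0],[0,0,0],[0,0,0],[0,0,0]], turn=[[0,0,-0.05],[0,0,-0.1],[0,0,-0.15],[0,0,-0.15]], grip=[1,1,1,1])

```text
t: 3.53
eef_pos: [0.581, 0.1, 0.0784]
tool_rot: [[-0.002, 1.0, -0.0], [1.0, 0.002, -0.0], [-0.0, -0.0, -1.0]]
contact_force: [0.3, -0.8, -0.2]
width: 0.001
```

```bash
cat > ang.py <<'E'
from h import *
def run(tag,C=(.581,.099)):
    s=robot.get_state();print(s['t'],s['eef_pos'].round(4),s['width'],np.round(s['contact_force'],1),np.round(s['ft_torque'],2))
    p,d,i=snap('scene','s_%s.png'%tag);P=cloud(i,d);rr=np.hypot(P[...,0]-C[0],P[...,1]-C[1])
    w=(rr>.08)&(rr<.15)&(d>0)&(P[...,2]>.045)&(P[...,2]<.1)
    n,lab,st,ce=cv2.connectedComponentsWithStats(w.astype(np.uint8))
    for j in range(1,n):
        if st[j,4]>25:
            q=P[lab==j];m=(q.min(0)+q.max(0))/2;print('obj',st[j,4],ce[j].round(0),m.round(4),'ang',np.degrees(np.arctan2(m[1]-C[1],m[0]-C[0])).round(1))
E
python3 -c "
from ang import *
run('a')"
```

```text
3.5333 [0.581  0.1    0.0784] 0.0008139760472931633 [ 0.3 -0.8 -0.2] [-0.   0.  -0.1]
obj 474 [311. 234.] [0.5253 0.0008 0.0665] ang -119.6
obj 72 [216. 232.] [0.6979 0.1039 0.0496] ang 2.4
obj 101 [299. 275.] [0.4685 0.1013 0.05  ] ang 178.8
obj 218 [240. 286.] [0.5251 0.1953 0.0535] ang 120.1
```

Request:
carry_out(xyz=[[0,0,0],[0,0,0],[0,0,0],[0,0,0],[0,0,0]], turn=[[0,0,0],[0,0,0],[0,0,0],[0,0,0],[0,0,0]], grip=[0.0,0.0,0.0,0.0,0.0])

```text
t: 4.0
eef_pos: [0.581, 0.0999, 0.0785]
tool_rot: [[-0.004, 1.0, -0.0], [1.0, 0.004, -0.0], [-0.0, -0.0, -1.0]]
contact_force: [0.4, 0.1, 0.2]
width: 0.503
```

Run:
```python
from ang import *
run('b')
f=np.load('last_scene.npz')['p'];a=snap('wrist','w3.png')[0]
cv2.imwrite('pics/b3.png',np.hstack([cv2.resize(f[150:300,180:330],(400,400)),cv2.resize(a[160:400,200:440],(400,400))])[:,:,::-1])
```

```text
4.0 [0.581  0.0999 0.0785] 0.5029656303723284 [0.4 0.1 0.2] [ 0.06  0.02 -0.02]
obj 471 [311. 234.] [0.5247 0.0021 0.0665] ang -120.2
obj 74 [216. 232.] [0.6972 0.1044 0.0501] ang 2.6
obj 102 [299. 275.] [0.4682 0.1017 0.0508] ang 178.6
obj 215 [240. 286.] [0.5254 0.1951 0.053 ] ang 120.0
```

View pics/b3.png

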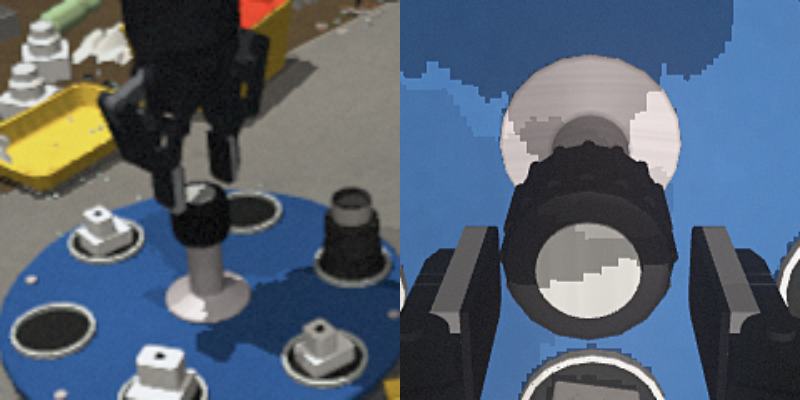

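The tips look like they are only level with the knob's top, which is higher than the reported TCP height. I'll measure them in depth.

Run:
```python
from h import *
i=cams.camera_info('wrist');f=np.load('last_wrist.npz');print(np.round(i['R'],3),-np.array(i['R']).T@i['t'],i['fx'])
P=cloud(i,f['d'])
for c0,c1 in [(200,260),(372,440)]:
    m=np.zeros((480,640),bool);m[280:480,c0:c1]=1;m&=(f['d']>0)&(P[...,2]>.06)
    q=P[m];print(c0,q.min(0).round(4),q.max(0).round(4))
    for r in range(290,400,8):
        qq=P[r,c0:c1];print(r,[tuple(x.round(3)) for x in qq[::12]])
i=cams.camera_info('scene');f=np.load('last_scene.npz');P=cloud(i,f['d'])
rr=np.hypot(P[...,0]-.581,P[...,1]-.1);m=(rr<.05)&(P[...,2]>.06)&(P[...,2]<.2)&(f['d']>0)
for a in np.arange(.07,.19,.01):
    for lo,hi,n in [(.03,.06,'R'),(.075,.122,'mid'),(.122,.17,'L')]:
        q=P[m&(P[...,2]>=a)&(P[...,2]<a+.01)&(P[...,1]>lo)&(P[...,1]<hi)]
        if len(q)>2: print(round(a,2),n,len(q),q.min(0).round(3),q.max(0).round(3))
```

```text
[[-0.004  1.    -0.   ]
 [ 0.955  0.004  0.298]
 [ 0.298  0.001 -0.955]] [0.50416877 0.09942145 0.25936793] 419.05095514980786
200 [0.5614 0.0645 0.1179] [0.5916 0.0893 0.2063]
290 [(np.float64(0.613), np.float64(0.028), np.float64(0.024)), (np.float64(0.613), np.float64(0.036), np.float64(0.025)), (np.float64(0.613), np.float64(0.043), np.float64(0.025)), (np.float64(0.613), np.float64(0.05), np.float64(0.023)), (np.float64(0.612), np.float64(0.058), np.float64(0.025))]
298 [(np.float64(0.618), np.float64(0.028), np.float64(0.024)), (np.float64(0.618), np.float64(0.036), np.float64(0.025)), (np.float64(0.618), np.float64(0.043), np.float64(0.025)), (np.float64(0.618), np.float64(0.05), np.float64(0.024)), (np.float64(0.57), np.float64(0.075), np.float64(0.124))]
306 [(np.float64(0.623), np.float64(0.028), np.float64(0.025)), (np.float64(0.623), np.float64(0.035), np.float64(0.025)), (np.float64(0.624), np.float64(0.042), np.float64(0.024)), (np.float64(0.569), np.float64(0.072), np.float64(0.131)), (np.float64(0.57), np.float64(0.076), np.float64(0.131))]
314 [(np.float64(0.629), np
[... 8804 characters left out ...]
 [0.568 0.123 0.13 ] [0.588 0.137 0.139]
0.14 mid 46 [0.569 0.075 0.14 ] [0.592 0.122 0.149]
0.14 L 58 [0.568 0.122 0.14 ] [0.588 0.136 0.15 ]
0.15 mid 46 [0.568 0.075 0.15 ] [0.592 0.08  0.16 ]
0.15 L 33 [0.567 0.123 0.15 ] [0.582 0.139 0.16 ]
0.16 R 19 [0.567 0.052 0.16 ] [0.575 0.059 0.17 ]
0.16 mid 41 [0.567 0.075 0.16 ] [0.592 0.122 0.17 ]
0.16 L 66 [0.566 0.122 0.16 ] [0.589 0.148 0.17 ]
0.17 R 28 [0.568 0.052 0.17 ] [0.582 0.06  0.179]
0.17 mid 27 [0.565 0.076 0.17 ] [0.591 0.121 0.18 ]
0.17 L 63 [0.567 0.122 0.17 ] [0.591 0.149 0.18 ]
0.18 R 26 [0.567 0.051 0.181] [0.59  0.056 0.19 ]
0.18 mid 69 [0.561 0.075 0.18 ] [0.596 0.122 0.19 ]
0.18 L 95 [0.563 0.122 0.18 ] [0.595 0.148 0.19 ]
```

Both cameras put the half-open fingertips at z≈0.118, while the state gives the TCP at 0.0785. The tips are therefore about 35–40 mm higher than the stated tool geometry implies, and the fingers shut above the knob. Sideways they agree. From here I'll work from the measured tips: open, go down 30 mm and grip.

Request:
carry_out(xyz=[[0,-1,0],[0,-1,0],[0,-1,0],[0,-1,0],[0,-1,0]], turn=[[0,0,0.05],[0,0,0.1],[0,0,0.15],[0,0,0.15],[0,0,0.15]], grip=[-1,-1,-1,-1,-1])

```text
t: 4.52
eef_pos: [0.581, 0.0989, 0.0785]
tool_rot: [[-0.152, 0.988, -0.0], [0.988, 0.152, 0.0], [0.0, -0.0, -1.0]]
contact_force: [0.1, 0.2, 1.2]
width: 0.996
```

Request:
carry_out(xyz=[[0,0,-15],[0,0,-30],[0,0,-30],[0,0,-30]], turn=[[0,0,0],[0,0,0],[0,0,0],[0,0,0]], grip=[-1,-1,-1,-1])

```text
t: 4.85
eef_pos: [0.5806, 0.0988, 0.0482]
tool_rot: [[-0.152, 0.988, -0.001], [0.988, 0.152, -0.001], [-0.0, -0.001, -1.0]]
contact_force: [-0.3, -0.2, 1.1]
width: 0.996
```

Request:
carry_out(xyz=[[0,0,0],[0,0,0],[0,0,0],[0,0,0],[0,0,0]], turn=[[0,0,0],[0,0,0],[0,0,0],[0,0,0],[0,0,0]], grip=[1,1,1,1,1], force=40)

```text
t: 5.27
eef_pos: [0.5817, 0.098, 0.0495]
tool_rot: [[-0.153, 0.988, 0.001], [0.988, 0.153, -0.001], [-0.001, 0.001, -1.0]]
contact_force: [-2.4, -4.5, 10.8]
width: 0.454
```

Run:
```python
from ang import *
run('c')
f=np.load('last_scene.npz')['p'];a=snap('wrist','w4.png')[0]
cv2.imwrite('pics/b4.png',np.hstack([cv2.resize(f[150:300,180:330],(400,400)),cv2.resize(a[160:400,200:440],(400,400))])[:,:,::-1])
```

```text
5.2667 [0.5817 0.098  0.0495] 0.4537889462172886 [-2.4 -4.5 10.8] [-1.5   0.41  0.02]
obj 472 [311. 234.] [0.5254 0.0011 0.0661] ang -119.6
obj 71 [216. 232.] [0.6979 0.1049 0.0505] ang 2.9
obj 103 [299. 275.] [0.4683 0.1013 0.0501] ang 178.8
obj 220 [240. 287.] [0.5246 0.1952 0.0528] ang 120.4
```

View pics/b4.png

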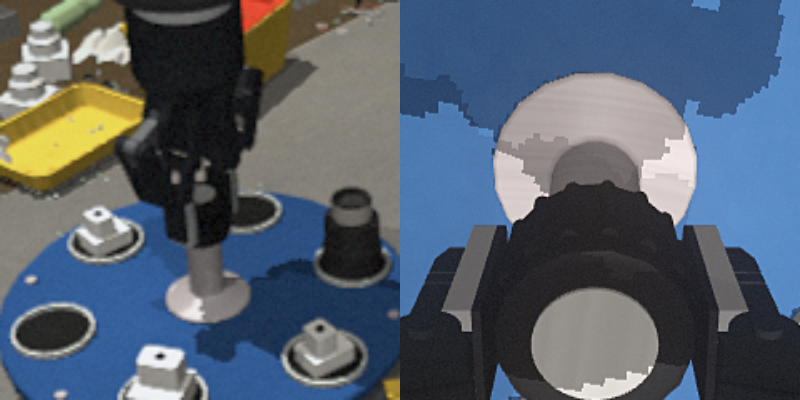

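The knob is now held between the pads (width 0.454, about 39 mm). I'll turn the platter about -1.0 rad in small steps.

Request:
carry_out(xyz=[[0,0,0],[0,0,0],[0,0,0],[0,0,0],[0,0,0]], turn=[[0,0,-0.02],[0,0,-0.06],[0,0,-0.11],[0,0,-0.17],[0,0,-0.23]], grip=[1,1,1,1,1])

```text
t: 5.78
eef_pos: [0.5816, 0.0986, 0.0495]
tool_rot: [[0.079, 0.997, 0.001], [0.997, -0.079, 0.0], [0.0, 0.001, -1.0]]
contact_force: [-2.0, -1.8, 10.2]
width: 0.455
```

Request:
carry_out(xyz=[[0,0,0],[0,0,0],[0,0,0],[0,0,0],[0,0,0]], turn=[[0,0,-0.06],[0,0,-0.12],[0,0,-0.18],[0,0,-0.24],[0,0,-0.3]], grip=[1,1,1,1,1])

```text
t: 6.2
eef_pos: [0.5818, 0.0993, 0.0495]
tool_rot: [[0.37, 0.929, 0.001], [0.929, -0.37, 0.001], [0.001, 0.001, -1.0]]
contact_force: [-0.4, 1.5, 8.6]
width: 0.456
```

Request:
carry_out(xyz=[[0,0,0],[0,0,0],[0,0,0],[0,0,0],[0,0,0]], turn=[[0,0,-0.06],[0,0,-0.12],[0,0,-0.18],[0,0,-0.24],[0,0,-0.29]], grip=[1,1,1,1,1])

```text
t: 6.62
eef_pos: [0.5821, 0.0999, 0.0495]
tool_rot: [[0.62, 0.785, 0.002], [0.785, -0.62, 0.001], [0.002, 0.001, -1.0]]
contact_force: [2.2, 4.5, 6.5]
width: 0.456
```

Request:
carry_out(xyz=[[0,0,0],[0,0,0],[0,0,0],[0,0,0],[0,0,0]], turn=[[0,0,-0.05],[0,0,-0.09],[0,0,-0.12],[0,0,-0.14],[0,0,-0.14]], grip=[1,1,1,1,1])

```text
t: 7.03
eef_pos: [0.5824, 0.1002, 0.0495]
tool_rot: [[0.722, 0.692, 0.002], [0.692, -0.722, 0.001], [0.003, 0.001, -1.0]]
contact_force: [3.2, 3.9, 5.2]
width: 0.459
```

Run:
```python
from ang import *
run('d')
```

```text
7.0333 [0.5824 0.1002 0.0495] 0.4590328738236954 [3.2 3.9 5.2] [ 0.41 -0.2  -0.05]
obj 574 [304. 266.] [0.4678 0.0882 0.0666] ang -174.6
obj 160 [200. 265.] [0.6285 0.2013 0.0529] ang 65.1
obj 112 [243. 289.] [0.5184 0.1941 0.0498] ang 123.3
```

View pics/s_d.png

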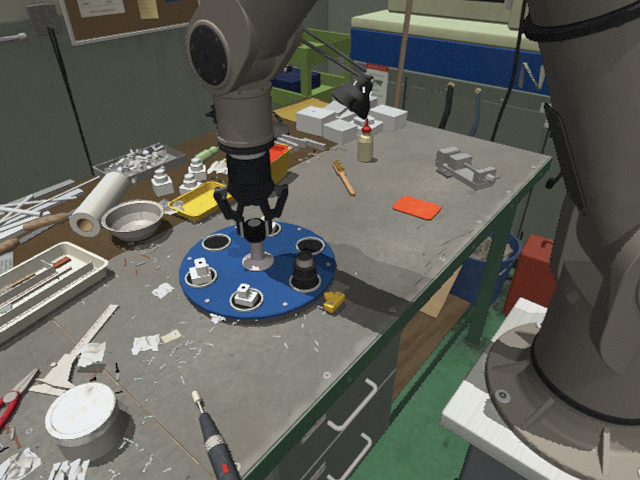

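The scene view shows the eyepiece (304,268) right beside the yellow pointer (334,301). It measures -174.6° against a pointer direction of about -176°. The large block is at (200,270), in its pocket. I'll release, rise and move over the eyepiece.

Request:
carry_out(xyz=[[0,0,0],[0,0,0],[0,0,0],[0,0,0],[0,0,0]], turn=[[0,0,0],[0,0,0],[0,0,0],[0,0,0],[0,0,0]], grip=[-1,-1,-1,-1,-1])

```text
t: 7.5
eef_pos: [0.5809, 0.0989, 0.0484]
tool_rot: [[0.722, 0.692, -0.0], [0.692, -0.722, -0.0], [-0.0, -0.0, -1.0]]
contact_force: [-0.1, -0.1, -0.6]
width: 0.998
```

Request:
carry_out(xyz=[[0,0,25],[0,0,50],[0,0,75],[0,0,90],[0,0,90]], turn=[[0,0,0],[0,0,0],[0,0,0],[0,0,0.1],[0,0,0.2]], grip=[-1,-1,-1,-1,-1])

```text
t: 7.92
eef_pos: [0.5827, 0.0992, 0.1418]
tool_rot: [[0.566, 0.824, 0.004], [0.824, -0.566, 0.001], [0.003, 0.003, -1.0]]
contact_force: [-0.0, 0.6, 0.4]
width: 0.995
```

Request:
carry_out(xyz=[[-25,-2,0],[-50,-4,0],[-75,-6,0],[-100,-8,0],[-115,-10,0]], turn=[[0,0,0.12],[0,0,0.24],[0,0,0.36],[0,0,0.48],[0,0,0.6]], grip=[-1,-1,-1,-1,-1])

```text
t: 8.33
eef_pos: [0.4636, 0.0886, 0.1383]
tool_rot: [[-0.0, 1.0, -0.001], [1.0, 0.0, -0.0], [-0.0, -0.001, -1.0]]
contact_force: [0.3, 0.1, -0.1]
width: 0.999
```

Run:
```python
from ang import *
run('e')
s=robot.get_state();print(s['t'],s['eef_pos'],np.round(s['tool_rot'],3))
p,d,i=snap('wrist','w5.png');P=cloud(i,d)
rr=np.hypot(P[...,0]-.466,P[...,1]-.09)
for lo,hi in [(.03,.06),(.06,.08),(.08,.1)]:
    k=(d>0)&(rr<.04)&(P[...,2]>lo)&(P[...,2]<hi);q=P[k];print(lo,len(q),q.min(0).round(4),q.max(0).round(4),((q.min(0)+q.max(0))/2).round(4))
k=(d>0)&(P[...,2]>.12)&(rr<.08);q=P[k];print('fingers',q.min(0),q.max(0))
```

```text
8.3333 [0.4636 0.0886 0.1383] 0.9985632645553266 [ 0.3  0.1 -0.1] [-0.04  0.01  0.03]
obj 48 [265. 219.] [0.6521 0.0066 0.0496] ang -52.4
obj 582 [304. 266.] [0.4684 0.0883 0.0667] ang -174.6
obj 161 [200. 265.] [0.628  0.2008 0.053 ] ang 65.2
obj 112 [243. 289.] [0.5179 0.195  0.0501] ang 123.3
8.3833 [0.46187958 0.08814368 0.13827256] [[-0.01   1.    -0.002]
 [ 1.     0.01   0.   ]
 [ 0.    -0.002 -1.   ]]
0.03 956 [0.439  0.0574 0.03  ] [0.4818 0.1161 0.06  ] [0.4604 0.0868 0.045 ]
0.06 1495 [0.4474 0.0656 0.0601] [0.4848 0.1077 0.08  ] [0.4661 0.0866 0.07  ]
0.08 2118 [0.4532 0.0716 0.08  ] [0.4837 0.1018 0.0894] [0.4685 0.0867 0.0847]
fingers [0.44230132 0.01445563 0.18881103] [0.47342879 0.16198231 0.26654802]
```

View pics/w5.png

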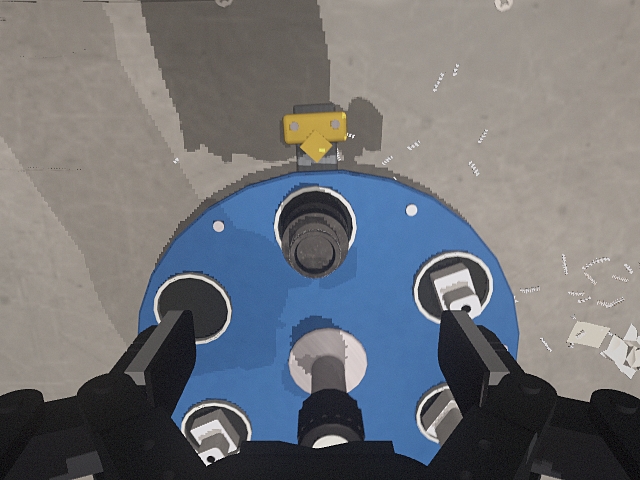

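The wrist view shows the eyepiece (318,245) in its pocket, in line with the pointer (316,145), and fingers clear on both sides. Its axis measures (0.468, 0.087). The open tips are at z 0.189 with the TCP reading 0.138, the same 37–40 mm offset as before. I'll go down 143 mm, which should put the tips at about 0.036 when gripped, above the ring.

Request:
carry_out(xyz=[[2,-2,-10],[2,-2,-40],[2,-2,-70],[2,-2,-95],[2,-2,-115]], turn=[[0,0,0],[0,0,0],[0,0,0],[0,0,0],[0,0,0]], grip=[-1,-1,-1,-1,-1])

```text
t: 8.85
eef_pos: [0.4682, 0.0864, 0.021]
tool_rot: [[0.009, 1.0, -0.001], [1.0, -0.009, -0.001], [-0.001, -0.001, -1.0]]
contact_force: [-0.1, 0.6, 0.1]
width: 1.001
```

Request:
carry_out(xyz=[[0,0,-10],[0,0,-20],[0,0,-28],[0,0,-28]], turn=[[0,0,0],[0,0,0],[0,0,0],[0,0,0]], grip=[-1,-1,-1,-1])

```text
t: 9.18
eef_pos: [0.468, 0.0868, -0.0055]
tool_rot: [[0.007, 1.0, -0.001], [1.0, -0.007, -0.001], [-0.001, -0.001, -1.0]]
contact_force: [-1.3, -0.1, 0.3]
width: 0.997
```

Run:
```python
from ang import *
run('f')
f=np.load('last_scene.npz')['p'];a,d,i=snap('wrist','w6.png');P=cloud(i,d)
k=(d>0)&(P[...,2]>.035)&(np.hypot(P[...,0]-.468,P[...,1]-.087)<.075)&(abs(P[...,1]-.087)>.036);q=P[k];print('fingers',q.min(0),q.max(0))
cv2.imwrite('pics/b6.png',np.hstack([cv2.resize(f[180:330,230:380],(400,400)),cv2.resize(a,(400,400))])[:,:,::-1])
```

```text
9.1833 [ 0.468   0.0868 -0.0055] 0.9970344184120206 [-1.3 -0.1  0.3] [0.03 0.03 0.06]
obj 48 [265. 219.] [0.6524 0.0061 0.0499] ang -52.5
obj 293 [322. 249.] [0.4673 0.0337 0.0725] ang -150.1
obj 799 [298. 270.] [0.4649 0.1151 0.0724] ang 172.1
obj 165 [200. 266.] [0.6285 0.2006 0.0528] ang 65.0
obj 111 [243. 289.] [0.5183 0.1935 0.0498] ang 123.5
fingers [0.44878107 0.0137018  0.04635133] [0.47945926 0.16088022 0.11820108]
```

View pics/b6.png

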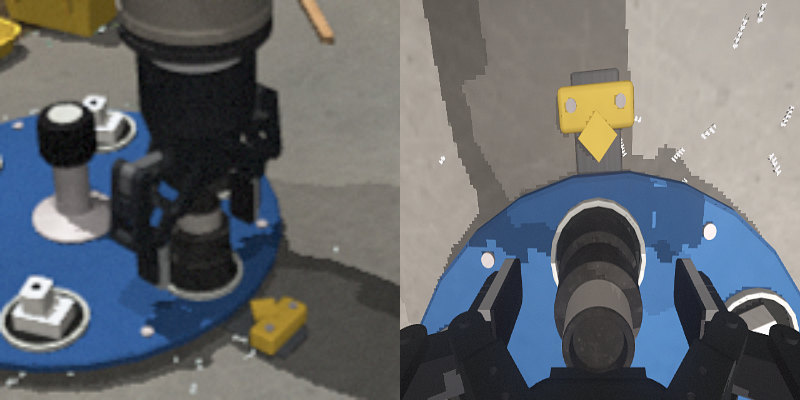

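The fingers straddle the eyepiece evenly, with tips at z≈0.046 and clear of the ring and neighbours. Closing now.

Request:
carry_out(xyz=[[0,0,0],[0,0,0],[0,0,0],[0,0,0],[0,0,0]], turn=[[0,0,0],[0,0,0],[0,0,0],[0,0,0],[0,0,0]], grip=[1,1,1,1,1], force=30)

```text
t: 9.7
eef_pos: [0.4685, 0.0872, -0.0038]
tool_rot: [[0.006, 1.0, 0.001], [1.0, -0.006, 0.001], [0.001, 0.001, -1.0]]
contact_force: [-2.1, 0.2, 10.0]
width: 0.542
```

Request:
carry_out(xyz=[[0,0,0],[0,0,4],[0,0,12],[0,0,24],[0,0,36]], turn=[[0,0,0],[0,0,0],[0,0,0],[0,0,0],[0,0,0]], grip=[1,1,1,1,1])

```text
t: 10.12
eef_pos: [0.4679, 0.0868, 0.0324]
tool_rot: [[0.006, 1.0, -0.0], [1.0, -0.006, -0.0], [-0.0, -0.0, -1.0]]
contact_force: [0.0, -0.6, 0.1]
width: 0.541
```

Request:
carry_out(xyz=[[0,0,12],[0,0,24],[0,0,36],[0,0,44],[0,0,44]], turn=[[0,0,0],[0,0,0],[0,0,0],[0,0,0],[0,0,0]], grip=[1,1,1,1,1])

```text
t: 10.53
eef_pos: [0.469, 0.0873, 0.0773]
tool_rot: [[0.006, 1.0, 0.002], [1.0, -0.006, 0.001], [0.001, 0.002, -1.0]]
contact_force: [0.4, 0.1, 0.0]
width: 0.543
```

Run:
```python
from ang import *
run('g')
f=np.load('last_scene.npz')['p'];a,d,i=snap('wrist','w7.png')
cv2.imwrite('pics/b7.png',np.hstack([cv2.resize(f[150:320,220:390],(400,400)),cv2.resize(a,(400,400))])[:,:,::-1])
```

```text
10.5333 [0.469  0.0873 0.0773] 0.5431963720288767 [0.4 0.1 0. ] [ 0.07 -0.02  0.06]
obj 48 [265. 219.] [0.6527 0.0058 0.0499] ang -52.4
obj 161 [200. 265.] [0.627  0.2001 0.053 ] ang 65.5
obj 111 [243. 289.] [0.5184 0.1937 0.0501] ang 123.5
```

View pics/b7.png

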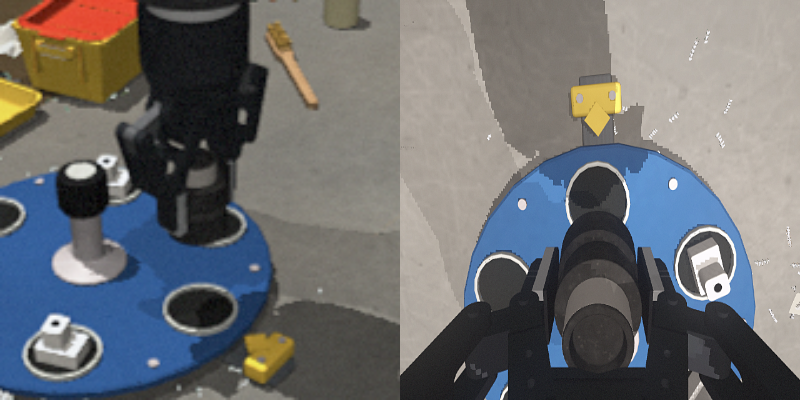

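The eyepiece is held upright (width 0.543, about 46 mm) and clear of its pocket. The block is undisturbed. Carrying it to the pad at about (0.460, -0.320).

Request:
carry_out(xyz=[[0,-15,0],[-1,-40,0],[-2,-70,0],[-3,-100,0],[-4,-130,0]], turn=[[0,0,-0.03],[0,0,-0.06],[0,0,-0.1],[0,0,-0.15],[0,0,-0.2]], grip=[1,1,1,1,1])

```text
t: 11.05
eef_pos: [0.4632, -0.0448, 0.0749]
tool_rot: [[0.207, 0.978, -0.001], [0.978, -0.207, -0.0], [-0.001, -0.001, -1.0]]
contact_force: [0.8, -0.5, 0.9]
width: 0.542
```

Request:
carry_out(xyz=[[0,-30,0],[-1,-60,0],[-2,-90,0],[-2,-120,0],[-2,-150,0]], turn=[[0,0,-0.05],[0,0,-0.1],[0,0,-0.15],[0,0,-0.2],[0,0,-0.25]], grip=[1,1,1,1,1])

```text
t: 11.47
eef_pos: [0.461, -0.1949, 0.0749]
tool_rot: [[0.443, 0.896, -0.001], [0.896, -0.443, -0.0], [-0.001, -0.001, -1.0]]
contact_force: [0.4, -0.1, -0.4]
width: 0.54
```

Request:
carry_out(xyz=[[0,-30,0],[-1,-60,0],[-2,-90,0],[-2,-112,0],[-2,-127,0]], turn=[[0,0,-0.05],[0,0,-0.05],[0,0,-0.05],[0,0,-0.05],[0,0,-0.05]], grip=[1,1,1,1,1])

```text
t: 11.88
eef_pos: [0.4585, -0.323, 0.0747]
tool_rot: [[0.487, 0.873, -0.001], [0.873, -0.487, -0.001], [-0.001, -0.001, -1.0]]
contact_force: [0.1, -0.1, -0.2]
width: 0.547
```

Request:
carry_out(xyz=[[0,0,-15],[0,0,-35],[0,0,-50],[0,0,-60],[0,0,-60]], turn=[[0,0,0],[0,0,0],[0,0,0],[0,0,0],[0,0,0]], grip=[1,1,1,1,1])

```text
t: 12.3
eef_pos: [0.4582, -0.3197, 0.0132]
tool_rot: [[0.485, 0.874, -0.004], [0.874, -0.485, 0.001], [-0.001, -0.004, -1.0]]
contact_force: [0.4, 0.6, -1.0]
width: 0.542
```

Run:
```python
from h import *
s=robot.get_state();print(s['t'],s['eef_pos'].round(4),s['width'],np.round(s['contact_force'],1),s['joints'].round(0))
f,d,i=snap('scene','s8.png');P=cloud(i,d)
k=(d>0)&(np.hypot(P[...,0]-.46,P[...,1]+.32)<.045)&(P[...,2]>.015)&(P[...,2]<.09)
q=P[k];print(len(q),np.percentile(q,[0,1,50,99],axis=0).round(4))
a,d,i=snap('wrist','w8.png');P=cloud(i,d);hsv=cv2.cvtColor(a,cv2.COLOR_RGB2HSV)
o=cv2.inRange(hsv,(3,180,100),(14,255,255))>0
vv,uu=np.nonzero(o);g=np.array([atz(i,(u,v),.005)[:2] for u,v in zip(uu,vv)]).astype(np.float32);print('pad',cv2.minAreaRect(g))
cv2.imwrite('pics/b8.png',np.hstack([cv2.resize(f[100:270,340:510],(400,400)),cv2.resize(a,(400,400))])[:,:,::-1])
```

```text
12.3 [ 0.4582 -0.3197  0.0132] 0.5423955798076834 [ 0.4  0.6 -1. ] [  6.  30.  29. 116. -22.  39. 110.]
521 [[ 0.4336 -0.3491  0.0386]
 [ 0.4343 -0.3467  0.0402]
 [ 0.4491 -0.3032  0.0689]
 [ 0.4806 -0.2842  0.0894]]
pad ((0.457399845123291, -0.32251474261283875), (0.09827163815498352, 0.07541188597679138), 4.688239574432373)
```

View pics/b8.png

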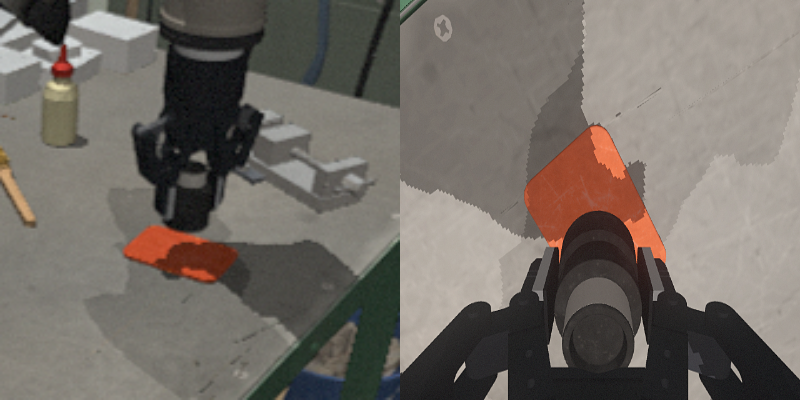

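The eyepiece is over the pad, with its foot about 36 mm above the pad's top by both kinematics and depth. The wrist camera puts the pad's centre at (0.457, -0.322), which agrees with the earlier measurement. Lowering in steps.

Request:
carry_out(xyz=[[1,-1,-10],[1,-1,-20],[1,-1,-28],[1,-1,-32],[1,-1,-32]], turn=[[0,0,0],[0,0,0],[0,0,0],[0,0,0],[0,0,0]], grip=[1,1,1,1,1])

```text
t: 12.82
eef_pos: [0.4604, -0.3207, -0.0176]
tool_rot: [[0.485, 0.875, -0.002], [0.875, -0.485, 0.001], [-0.0, -0.002, -1.0]]
contact_force: [-0.1, 0.9, 0.1]
width: 0.54
```

Request:
carry_out(xyz=[[0,0,-1],[0,0,-2],[0,0,-3],[0,0,-3]], turn=[[0,0,0],[0,0,0],[0,0,0],[0,0,0]], grip=[1,1,1,1])

```text
t: 13.15
eef_pos: [0.4611, -0.321, -0.0194]
tool_rot: [[0.484, 0.875, 0.0], [0.875, -0.484, -0.0], [0.0, 0.0, -1.0]]
contact_force: [-0.5, 0.3, -0.2]
width: 0.542
```

Request:
carry_out(xyz=[[0,0,-1],[0,0,-2],[0,0,-2],[0,0,-2]], turn=[[0,0,0],[0,0,0],[0,0,0],[0,0,0]], grip=[1,1,1,1])

```text
t: 13.48
eef_pos: [0.461, -0.321, -0.0215]
tool_rot: [[0.485, 0.875, -0.0], [0.875, -0.485, -0.0], [-0.0, -0.0, -1.0]]
contact_force: [0.8, -0.7, -0.7]
width: 0.543
```

Request:
carry_out(xyz=[[0,0,-1],[0,0,-2],[0,0,-2],[0,0,-2]], turn=[[0,0,0],[0,0,0],[0,0,0],[0,0,0]], grip=[1,1,1,1])

```text
t: 13.82
eef_pos: [0.4612, -0.3211, -0.0228]
tool_rot: [[0.485, 0.875, 0.001], [0.875, -0.485, 0.0], [0.001, 0.0, -1.0]]
contact_force: [-4.1, 3.9, 17.6]
width: 0.541
```

The foot is on the pad (18 N). Releasing and rising straight up.

Request:
carry_out(xyz=[[0,0,1],[0,0,1],[0,0,1],[0,0,1],[0,0,1]], turn=[[0,0,0],[0,0,0],[0,0,0],[0,0,0],[0,0,0]], grip=[0.3,-0.2,-1,-1,-1])

```text
t: 14.23
eef_pos: [0.461, -0.321, -0.0226]
tool_rot: [[0.485, 0.875, -0.0], [0.875, -0.485, -0.0], [-0.0, -0.0, -1.0]]
contact_force: [0.3, 0.7, -0.1]
width: 0.99
```

Request:
carry_out(xyz=[[0,0,15],[0,0,40],[0,0,70],[0,0,100],[0,0,130]], turn=[[0,0,0],[0,0,0],[0,0,0],[0,0,0],[0,0,0]], grip=[-1,-1,-1,-1,-1])

```text
t: 14.65
eef_pos: [0.4606, -0.321, 0.1086]
tool_rot: [[0.485, 0.875, -0.001], [0.875, -0.485, -0.0], [-0.0, -0.001, -1.0]]
contact_force: [1.4, -0.1, 0.5]
width: 0.999
```

Request:
carry_out(xyz=[[0,0,20],[0,0,30],[0,0,30]], turn=[[0,0,0],[0,0,0],[0,0,0]], grip=[-1,-1,-1])

```text
t: 14.9
eef_pos: [0.4621, -0.3215, 0.1394]
tool_rot: [[0.484, 0.875, 0.003], [0.875, -0.484, -0.001], [0.001, 0.003, -1.0]]
contact_force: [1.0, -0.2, -1.3]
width: 0.997
```

Run:
```python
from ang import *
run('z')
f=np.load('last_scene.npz')['p']
a,d,i=snap('wrist','w9.png');P=cloud(i,d)
rr=np.hypot(P[...,0]-.46,P[...,1]+.32)
for lo,hi in [(.008,.04),(.045,.062),(.064,.08)]:
    k=(d>0)&(rr<.05)&(P[...,2]>lo)&(P[...,2]<hi);q=P[k];print(lo,len(q),((q.min(0)+q.max(0))/2).round(4),q.max(0).round(4))
o=cv2.inRange(cv2.cvtColor(a,cv2.COLOR_RGB2HSV),(3,180,100),(14,255,255))>0
vv,uu=np.nonzero(o);g=np.array([atz(i,(u,v),.005)[:2] for u,v in zip(uu,vv)]).astype(np.float32);print('pad',cv2.minAreaRect(g))
cv2.imwrite('pics/b9.png',np.hstack([cv2.resize(f[130:330,170:470],(450,300)),cv2.resize(a,(350,300))])[:,:,::-1])
```

```text
14.9 [ 0.4621 -0.3215  0.1394] 0.9972592072501076 [ 1.  -0.2 -1.3] [-0.04 -0.06 -0.02]
obj 49 [265. 219.] [0.6549 0.006  0.0502] ang -51.5
obj 162 [200. 266.] [0.6269 0.2011 0.0529] ang 65.8
obj 112 [243. 289.] [0.5181 0.1937 0.05  ] ang 123.6
0.008 715 [ 0.4466 -0.3201  0.024 ] [ 0.472  -0.2985  0.0399]
0.045 1270 [ 0.4612 -0.3219  0.0535] [ 0.4824 -0.3006  0.0619]
0.064 1160 [ 0.4613 -0.3219  0.0671] [ 0.4766 -0.3066  0.0702]
pad ((0.4596228003501892, -0.3221340775489807), (0.10296083986759186, 0.07517816871404648), 4.783840179443359)
```

View pics/b9.png

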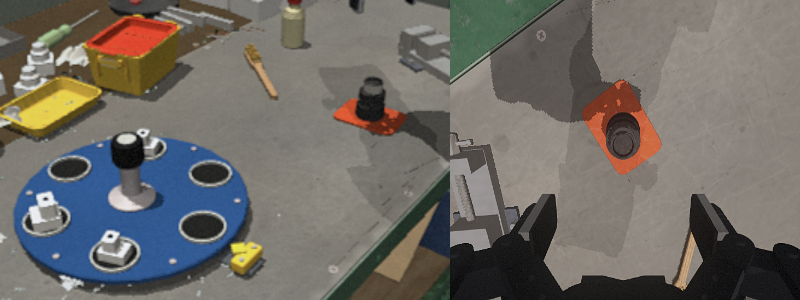

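The eyepiece stands upright on the pad (371,100 in the left crop), about 2 mm from its centre, with its top at z≈0.070. The large block is in its pocket at (45,215), and the robot is clear of everything.

```bash
python3 -c "
from rig import robot
print(robot.job_done())"
```

```text
the job is handed in; nothing more can be done
None
```

I turned the platter by its knob until the eyepiece stood at the yellow pointer. Then I lifted it out there, stood it on the orange pad, let go and handed the job in at about 15 s.

**Turn:** after release the eyepiece was at -174.6°, against about -176° for the pointer, a few millimetres off.

**Last checks:**
- **Eyepiece:** it stands upright about 2 mm from the pad's measured centre, with its top at z 0.070 m against an expected 0.068 m.
- **Large block:** it is upright in its pocket, about 0.112 m from the turntable's axis.
- **Gripper:** it is open and well clear, and the force readings are near zero.

**What disagreed:** the fingertips sit about 37–40 mm farther back than the reported TCP position and the stated tool geometry imply. Because of this the first knob grip shut on nothing, just at the knob's top, and a small test turn there did not move the platter. I measured the tips in the camera depth and worked from that; everything after agreed with the pictures and the contact forces.

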